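# Push the bracket row home and shut the keeper

## Task

Four saddle brackets stand in a row on the loading rail, short of its end stop. Push the last one so that the whole row slides along together until the first is fully home against the end stop, then push the blue keeper arm shut behind the last bracket, all the way to its catch post, so that its sprung pad holds the row. Only push: do not lift or tip any bracket out of the rail, and leave the tools and other things on the bench where they are.

Things in the scene. Friction and masses are not known exactly. Their poses are not given: they have to be found in the camera images.
- rail: fixed rail, dark steel bed 104 mm wide (x), y from -185 to +205 mm, 10 mm thick; two brass guide strips (tops 19 mm over the bench, inner faces 31 mm either side of the middle); grey end stop 42 mm tall at its -y end, the robot's right. Origin: on the bench under mid-track; x across the track away from the robot, y along it away from the stop. Place varies, yaw up to 0.28 rad
- stop_face (a point): bright face of the end stop that the first bracket must meet: mid-track at bed level, 10 mm over the bench, at y = -150 mm in the rail's frame; axes as the rail
- keeper_pivot (a point): vertical axis of the keeper arm, on the far side of the track at x = +58, y = +63 mm in the rail's frame, 29 mm over the bench (mid-height of the arm); axes as the rail. The bolt head on it ends 43 mm over the bench. The stiff pivot stays where it is left; turning it takes about 3 N at 58 mm from the axis, about 4 N at the end of the swing
- keeper (a joint): angle of the blue keeper arm, rad. 0: points outward and away from the stop, 55 degrees from the rail's +x towards +y. Grows as it closes, anticlockwise from above (direction = 55 degrees + joint). 2.18, its limit: square across the track along -x, its end at the small blue catch post on the near guide strip. Starts at 0 to 0.5
- keeper_push (a point): point on the back face of the keeper arm (the face to push to close it), 58 mm along the arm from the pivot; x points along the arm outward, -y out of the back face. The arm is a bar 14 mm wide, 23 to 35 mm over the bench, round end 99 mm from the pivot, with an upright black finger post (14 mm thick, top 62 mm over the bench) 86 mm from the pivot
- keeper_pad (a joint): how far the black rubber pad on the front face of the keeper (58 mm from the pivot) is pressed in against its spring, m, 0 to 0.005. With the row home and the keeper shut it is pressed in about 3 mm (about 1 N) and holds the row. If the row lies over 2 mm short, the keeper meets it hard before it is shut
- bracket_1: steel saddle bracket, first, next to the stop: U shape, 60 mm (x, across the track) x 50 mm (y, along it) x 35 mm tall, 60 g, its two walls across the track, touching the neighbours. Origin: centre of its underside, on the bed 10 mm above the bench. Loose in the track with 1 mm at each side. Fully home its centre is 25 mm from the stop face
- bracket_2: steel saddle bracket, second: U shape, 60 mm (x, across the track) x 50 mm (y, along it) x 35 mm tall, 60 g, its two walls across the track, touching the neighbours. Origin: centre of its underside, on the bed 10 mm above the bench. Loose in the track with 1 mm at each side. Fully home its centre is 75 mm from the stop face
- bracket_3: steel saddle bracket, third: U shape, 60 mm (x, across the track) x 50 mm (y, along it) x 35 mm tall, 60 g, its two walls across the track, touching the neighbours. Origin: centre of its underside, on the bed 10 mm above the bench. Loose in the track with 1 mm at each side. Fully home its centre is 125 mm from the stop face
- bracket_4: steel saddle bracket, last, farthest from the stop: the one to push: U shape, 60 mm (x, across the track) x 50 mm (y, along it) x 35 mm tall, 60 g, its two walls across the track, touching the neighbours. Origin: centre of its underside, on the bed 10 mm above the bench. Loose in the track with 1 mm at each side. Fully home its centre is 175 mm from the stop face
- rivet_gun: red cordless rivet gun standing on its black battery, 245 x 60 x 182 mm; bystander, to be left alone. Origin: centre of its underside
- glue_bottle: white and blue thread-lock bottle, 43 mm wide, 128 mm tall; bystander, to be left alone. Origin: centre of its underside
- screwdriver: screwdriver with a light blue handle, 200 mm long, lying flat; bystander, to be left alone. Origin: centre of its underside
- tape_measure: black tape measure, 37 x 80 x 69 mm; bystander, to be left alone. Origin: centre of its underside
- plate_a: flat drilled steel plate, 35 x 110 x 8 mm; bystander, to be left alone. Origin: centre of its underside
Things that resemble listed ones, but are neither listed nor needed, are in the scene too. What is shaped like the bracket_4 but purple is not meant. Leave any turquoise look-alike of the bracket_2 alone.

How it is judged:
By the outcome, as a careful person would: the job done as asked, in the order asked, and still so for the second after the job is handed in, with the robot touching nothing.
It also fails if it takes over 51 s, if anything falls off the work surface, if the arm or the gripper's body presses on something with over 40 N, if the wrist force passes 120 N, or if a joint passes its speed limit or range.

## Robot

A 6-joint arm with a two-finger parallel gripper is mounted at the origin on a cart in front of the work surface, level with it; the furniture and walls round the work are solid. World frame = base frame: x ahead of the robot, y to its left, z up, the work surface at z = 0. Lengths are in m, angles in degrees, forces in N, time in s.
With the tool pointing down it reaches from about 0.425 to 0.95 m from the base axis. Payload 3.5 kg.
Tool frame: the origin (TCP) lies midway between the tips of the shut fingers; the grasp point (between the pads) lies ctrl.tcp_to_grasp behind it (ctrl.tcp_to_grasp is the distance from the TCP to the grasp point, in m); z points along the fingers, x is the direction in which the jaws open and shut, and the axes are right-handed (so a half turn about z gives the same grasp; the last joint's range is limited). The gripper opens to 85 mm and grips with 20 to 120 N. Pads are 22 mm wide; open, the fingers measure 114 mm over their backs; the gripper's body (76 mm by 85 mm) begins 54 mm behind the grasp point. The pads swing forward as they close: fully open they stand 13 mm farther back than shut.
Start: joints at [64.4, 16.404, 90.338, -0, 73.258, -8.594], TCP at [0.197, 0.645, 0.231] pointing down, gripper open.
Joint ranges: [-158.93, 158.93], [-51.34, 127.21], [12.03, 142.37], [-87.48, 267.48], [13.55, 161.25], [-162.69, 162.69]. Speed limits (degrees/s): [159.86, 159.86, 180, 180, 180, 180].

## Interface

Orientations are given as a 3x3 rotation matrix whose columns are the frame's x, y, z axes.
In Python, from rig import sense, grab_frame, calibration, ctrl gives the robot as it stands.
- The arm moves only by the tool arm_command, never from a script. Its argument "increments" is a list that holds one entry, the list of rows, each a list of 7 numbers: the shift along the tool's x, y, z in mm, then the turn, a rotation vector about the tool's x, y, z in degrees, then the opening, from -1 (shut) to 1 (fully open), so that 0 is half open. A call has 1 to 10 rows; each row is the pose to reach, as a shift and turn from the pose commanded when the call began, along the tool's axes at that moment; what a row does not reach only later rows make up. A row lasts 1/12 s, in which the tool goes at most 41.7 mm and 7.16 degrees, less where a joint would pass 70% of its speed; a pose out of reach is approached as far as the arm can. A call with a gripper value outside its range is refused whole. The fingers move at their own pace and stop on an object; the grip force is fixed at half the most. Time passes only in rows, so rows that repeat a pose let the fingers close. It gives the time, the measured TCP pose, the force and the opening at its end, in the units of the state.
- sense(): the state, without advancing time (a new reading comes with each control period).
- grab_frame(name): name is "scene" or "top" or "wrist"; returns the picture (420x560x3 uint8, red, green, blue); there is no depth.
- calibration(name): a dict with "fov_y" (degrees; the focal length in pixels is half the picture's height over the tangent of half this angle, whatever the lens; pixels are square), "cx", "cy" (the principal point, pixels), "T" (4x4, takes a point from camera to world coordinates). Camera axes: x right, y down, z forward; pixel columns grow to the right and rows downward; lengths in m; the calibration is good to about 2 mm. A picture is of the moment at which its call begins: read the wrist's pose just before it. calibration takes no time and is no camera call; for the wrist camera it gives the pose at the moment of the call.
- ctrl.close_job(): hands the job in, once; it reports no verdict.
The state is a dict: "time_s": time; "qpos": joint angles; "joint_vel": joint speeds; "joint_efforts": joint torques, N m; "tcp_pos": TCP position; "eef_rot": TCP orientation; "contact_force": force on the tool from outside, world axes, zero at the start; "moment": the same for the moment, N m; "gripper_width": finger opening in m.
Only numpy, scipy, OpenCV 4.12 (cv2) and the standard library are available. Lean on these libraries where they do the work, as an engineer would, in place of code of your own. Each camera call takes 0.05 s, during which the arm holds its last target.

## Working session

There is one attempt and no reset: what is moved stays moved. The work goes in short steps, Python scripts to look and compute and a tool call to move; the robot and the scene stay as the last step left them, time stands still between calls to the robot, and variables do not carry over. Pictures are saved under pics/ and viewed, and the job is handed in when it is done.

Besides the shell and the picture viewer there is one more tool, called after ">>>" by a JSON object that holds its "method" and its "body", one argument or row to a line. arm_command: Moves the arm, as the interface text tells. Its arguments: {"type":"object","properties":{"increments":{"type":"array","items":{"type":"array","items":{"type":"array","items":{"type":"number"}}}}},"required":["increments"]}

```bash
mkdir -p pics; ls; python3 - <<'E'
from rig import sense, grab_frame, calibration, ctrl
import cv2,numpy as np
for n in ("scene","top"):
    im=grab_frame(n); cv2.imwrite(f"pics/{n}0.png",im[:,:,::-1]); c=calibration(n); print(n,c["fov_y"],c["cx"],c["cy"],np.round(c["T"],4).tolist(),[k for k in c])
    np.save(f"{n}0.npy",im)
print(sense(),ctrl.tcp_to_grasp)
E
```

```text
pics
scene 52.5294321270702 275.25479428573846 209.1167202661687 [[0.6165, -0.4085, 0.6731, -0.31], [-0.7873, -0.3241, 0.5245, -0.6478], [0.0039, -0.8533, -0.5214, 0.7317], [0.0, 0.0, 0.0, 1.0]] ['fov_y', 'cx', 'cy', 'T']
top 42.85017207197986 275.15486536668726 202.6493927866941 [[-0.003, -0.9959, 0.0906, 0.4013], [-1.0, 0.0035, 0.0043, 0.0403], [-0.0046, -0.0906, -0.9959, 1.6551], [0.0, 0.0, 0.0, 1.0]] ['fov_y', 'cx', 'cy', 'T']
{'time_s': 0.1, 'qpos': array([ 6.43996185e+01,  1.64498365e+01,  9.04167323e+01, -1.27535590e-03,
        7.32582180e+01, -8.59308429e+00]), 'joint_vel': array([-0.0692444 , -0.25275073, -0.05632707, -0.07678036,  0.08955818,
        0.03997649]), 'joint_efforts': array([ 9.02604097e-04, -4.07295513e+01, -2.93699402e+01, -1.38528180e-04,
        3.37692145e-03,  2.25082698e-05]), 'tcp_pos': array([0.19712885, 0.64493553, 0.23004652]), 'eef_rot': array([[ 2.92486351e-01,  9.56269253e-01, -9.21846284e-04],
       [ 9.56267266e-01, -2.92487645e-01, -1.97334005e-03],
       [-2.15667307e-03, -3.04356395e-04, -9.99997628e-01]]), 'contact_force': array([-0.37282286,  0.36283731,  1.15277149]), 'moment': array([ 0.02306282,  0.0393114 , -0.0206579 ]), 'gripper_width': 0.08519147938026032} 0.0187
```

View pics/scene0.png

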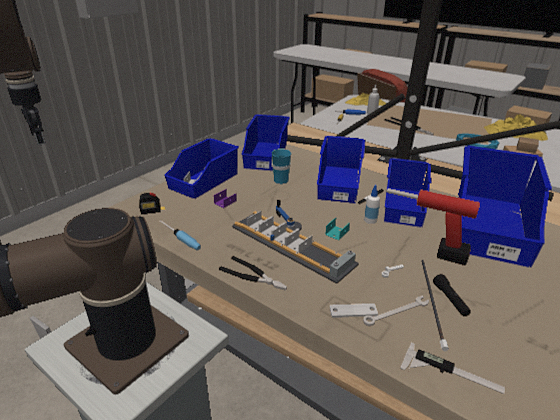

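View pics/top0.png

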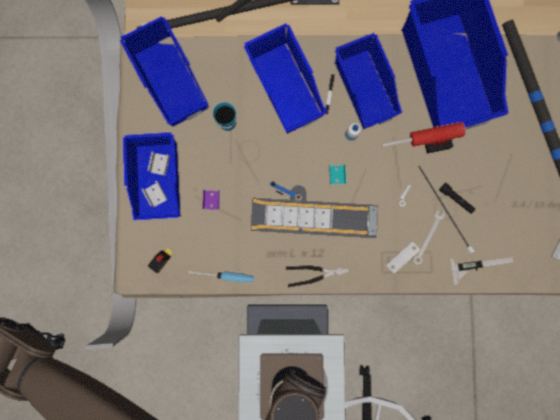

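The scene view shows the rail from (235,222) to (355,268), with the row of brackets, the end stop at (343,262) and the blue keeper near (283,213). The look-alikes are purple at (225,198) scene / (211,200) top and turquoise at (337,230) / (337,174). Both stand off the rail. I'll enlarge the rail next.

```bash
python3 - <<'E'
import numpy as np,cv2
a=np.load("top0.npy")[170:250,235:395]; cv2.imwrite("pics/topz.png",cv2.resize(a,None,fx=5,fy=5,interpolation=cv2.INTER_CUBIC)[:,:,::-1])
a=np.load("scene0.npy")[185:285,220:370]; cv2.imwrite("pics/scz.png",cv2.resize(a,None,fx=5,fy=5,interpolation=cv2.INTER_CUBIC)[:,:,::-1])
E
```

```text
(no output)
```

View pics/topz.png

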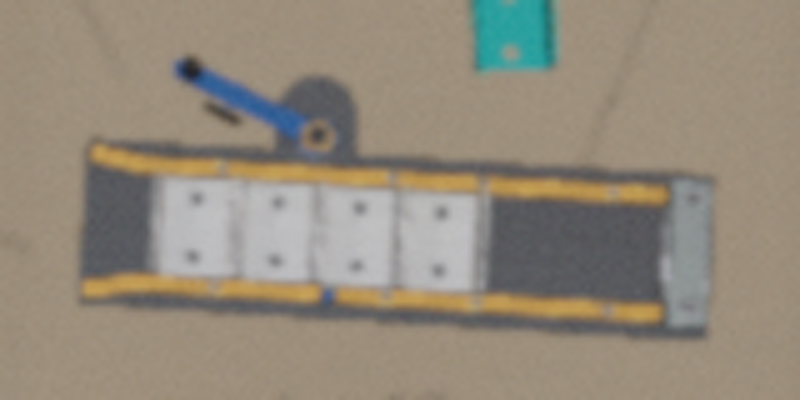

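View pics/scz.png

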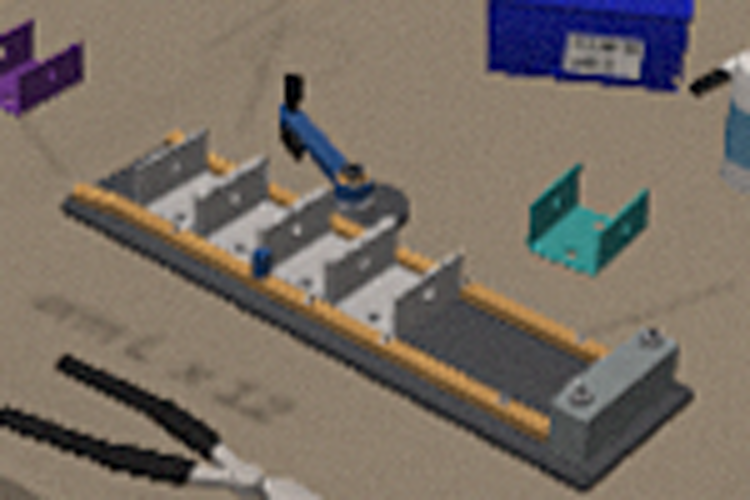

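Enlarged, the four grey brackets stand in the rail: in the top crop they run from about (155,230) to (490,240). The stop face is near (668,250), the keeper pivot at (316,132) and the finger post at (188,68). I'll fit the rail's pose from its bed corners.

```bash
cat > h.py <<'E'
import numpy as np,cv2
def proj(c,P,T=None):
    T=np.array(c["T"]) if T is None else T
    f=210/np.tan(np.radians(c["fov_y"])/2)
    q=(np.atleast_2d(P)-T[:3,3])@T[:3,:3]
    return np.c_[f*q[:,0]/q[:,2]+c["cx"],f*q[:,1]/q[:,2]+c["cy"]]
def ray(c,uv,z,T=None):
    T=np.array(c["T"]) if T is None else T
    f=210/np.tan(np.radians(c["fov_y"])/2)
    uv=np.atleast_2d(uv)
    d=np.c_[(uv[:,0]-c["cx"])/f,(uv[:,1]-c["cy"])/f,np.ones(len(uv))]@T[:3,:3].T
    return T[:3,3]+d*((z-T[2,3])/d[:,2])[:,None]
def rail2w(p,P):
    x,y,a=p; P=np.atleast_2d(P).astype(float)
    return np.c_[x+np.cos(a)*P[:,0]-np.sin(a)*P[:,1],y+np.sin(a)*P[:,0]+np.cos(a)*P[:,1],P[:,2]]
def w2rail(p,P):
    x,y,a=p; P=np.atleast_2d(P); d=P-np.array([x,y,0])[:P.shape[1]]
    return np.c_[np.cos(a)*d[:,0]+np.sin(a)*d[:,1],-np.sin(a)*d[:,0]+np.cos(a)*d[:,1]]
E
python3 - <<'E'
from h import *
from rig import calibration
from scipy.optimize import least_squares
ct,cs=calibration("top"),calibration("scene")
zt=lambda u,v,s=5,ox=235,oy=170:((u+.5)/s-.5+ox,(v+.5)/s-.5+oy)
zs=lambda u,v:zt(u,v,5,220,185)
# bed corners
T=[((.052,.205,.01),zt(92,141)),((-.052,.205,.01),zt(82,303)),((.052,-.185,.01),zt(714,179)),((-.052,-.185,.01),zt(707,337)),((.058,.063,.043),zt(317,134))]
S=[((-.052,.205,.01),zs(62,206)),((-.052,-.185,.01),zs(588,484)),((.052,-.185,.01),zs(693,392)),((.058,.063,.043),zs(354,174))]
def res(p,which):
    r=[]
    if 't' in which: r.append(proj(ct,rail2w(p,[a for a,_ in T]))-np.array([b for _,b in T]))
    if 's' in which: r.append(proj(cs,rail2w(p,[a for a,_ in S]))-np.array([b for _,b in S]))
    return np.vstack(r).ravel()
for w in ('t','s','ts'):
    o=least_squares(res,[.55,0,0],args=(w,)); print(w,o.x.round(4),np.round(o.fun,2))
p=o.x
print(w2rail(p,ray(ct,[zt(188,66)],.062)),w2rail(p,ray(cs,[zs(293,75)],.062)))
print("row ends",w2rail(p,ray(ct,[zt(152,228),zt(489,243)],.045)), w2rail(p,ray(cs,[zs(205,130),zs(136,168),zs(463,253),zs(396,298)],.045)))
E
```

```text
t [ 0.5041 -0.0825 -0.061 ] [-1.   -0.74 -1.09  0.48  0.82 -1.11  0.85  1.03  0.41  0.27]
s [ 0.5024 -0.0829 -0.0626] [-0.67 -0.52 -0.16  0.73  0.89 -0.03 -0.14 -0.86]
ts [ 0.5036 -0.0825 -0.0621] [-0.98 -0.63 -1.11  0.58  0.84 -0.86  0.83  1.27  0.43  0.43 -0.52 -0.73
 -0.03  0.4   0.97 -0.34 -0.03 -1.08]
[[0.09365942 0.14448878]] [[0.09286776 0.14234861]]
row ends [[-0.0036844   0.16060431]
 [-0.00080339 -0.04260291]] [[ 0.02809822  0.15735698]
 [-0.03100859  0.15829349]
 [ 0.02912318 -0.04111407]
 [-0.02942445 -0.03997052]]
```

```bash
cat >> h.py <<'E'
from scipy.spatial.transform import Rotation as Ro
P0=np.array([.5036,-.0825,-.0621])
def goal(x,y,z,yaw_rail,p=P0,pos=None,R=None):
    """rail coords; yaw of tool x in rail frame (deg)"""
    from rig import sense
    s=sense(); pos=s["tcp_pos"]; R=s["eef_rot"]
    a=np.radians(yaw_rail)+p[2]
    tx=np.array([np.cos(a),np.sin(a),0]); tz=np.array([0,0,-1.]); G=np.c_[tx,np.cross(tz,tx),tz]
    w=rail2w(p,[[x,y,z]])[0]
    print("world",w.round(4),"shift mm",(R.T@(w-pos)*1e3).round(1),"rv",np.degrees(Ro.from_matrix(R.T@G).as_rotvec()).round(2))
def st():
    from rig import sense
    s=sense(); R=s["eef_rot"]; print("t",round(s["time_s"],2),"rail",(w2rail(P0,s["tcp_pos"][:2])*1e3).round(1),"z",round(s["tcp_pos"][2]*1e3,1),"yaw",round(np.degrees(np.arctan2(R[1,0],R[0,0])-P0[2]),2),"tilt",R[2,:2].round(4),"F",s["contact_force"].round(2),"q",s["qpos"].round(1))
E
python3 -c "
from h import *
st(); goal(0,.195,.231,0); goal(0,.195,.06,0)"
```

```text
t 0.1 rail [[-351.  707.]] z 230.0 yaw 76.55 tilt [-0.0022 -0.0003] F [-0.37  0.36  1.15] q [64.4 16.4 90.4 -0.  73.3 -8.6]
world [0.5157 0.1121 0.231 ] shift mm [-4.163e+02  4.605e+02 -2.000e-01] rv [7.000e-02 1.200e-01 7.655e+01]
world [0.5157 0.1121 0.06  ] shift mm [-416.   460.5  170.8] rv [7.000e-02 1.200e-01 7.655e+01]
```

>>> {"method": "arm_command", "body": {
  "increments": [
    [[-416, 460, 0, 0, 0, 76.6, -1], [-416, 460, 0, 0, 0, 76.6, -1], [-416, 460, 0, 0, 0, 76.6, -1], [-416, 460, 0, 0, 0, 76.6, -1], [-416, 460, 0, 0, 0, 76.6, -1], [-416, 460, 0, 0, 0, 76.6, -1], [-416, 460, 0, 0, 0, 76.6, -1], [-416, 460, 0, 0, 0, 76.6, -1], [-416, 460, 0, 0, 0, 76.6, -1], [-416, 460, 0, 0, 0, 76.6, -1]]
  ]
}}

```text
time_s: 0.93
tcp_pos: [0.4114, 0.2859, 0.231]
eef_rot: [[1.0, 0.018, -0.0], [0.018, -1.0, -0.0], [-0.0, 0.0, -1.0]]
contact_force: [1.3, 0.9, -0.2]
gripper_width: 0.0002
```

```bash
python3 -c "
from h import *
st(); goal(0,.195,.15,0)"
```

```text
t 0.93 rail [[-114.9  362. ]] z 231.0 yaw 4.6 tilt [-0.0004  0.0001] F [ 1.27  0.91 -0.18] q [ 23.2  -5.9 114.4   0.   71.6  22.1]
world [0.5157 0.1121 0.15  ] shift mm [101.2 175.6  81. ] rv [0.01 0.02 4.6 ]
```

>>> {"method": "arm_command", "body": {
  "increments": [
    [[100, 175, 80, 0, 0, 4.6, -1], [100, 175, 80, 0, 0, 4.6, -1], [100, 175, 80, 0, 0, 4.6, -1], [100, 175, 80, 0, 0, 4.6, -1], [100, 175, 80, 0, 0, 4.6, -1], [100, 175, 80, 0, 0, 4.6, -1], [100, 175, 80, 0, 0, 4.6, -1], [100, 175, 80, 0, 0, 4.6, -1]]
  ]
}}

```text
time_s: 1.6
tcp_pos: [0.5149, 0.1153, 0.1509]
eef_rot: [[0.998, -0.058, -0.002], [-0.058, -0.998, 0.001], [-0.002, -0.0, -1.0]]
contact_force: [0.1, 0.4, 0.0]
gripper_width: 0.0001
```

```bash
python3 - <<'E'
from h import *
from rig import grab_frame,calibration
st(); c=calibration("wrist"); im=grab_frame("wrist"); np.savez("w1.npz",im=im,T=c["T"],c=[c["fov_y"],c["cx"],c["cy"]])
for P in ([0,.195,.01],[0,.159,.045],[.031,.2,.019],[-.031,.2,.019],[.058,.063,.043]):
    print(P,proj(c,rail2w(P0,[P])).round(0))
cv2.imwrite("pics/w1.png",im[:,:,::-1]); goal(0,.195,.05,0)
E
```

```text
t 1.6 rail [[ -1.  198.1]] z 150.9 yaw 0.26 tilt [-0.0016 -0.0004] F [0.09 0.4  0.01] q [  1.6   2.6 114.9   0.   62.6   4.9]
[0, 0.195, 0.01] [[285. 200.]]
[0, 0.159, 0.045] [[285. 260.]]
[0.031, 0.2, 0.019] [[325. 197.]]
[-0.031, 0.2, 0.019] [[245. 197.]]
[0.058, 0.063, 0.043] [[354. 366.]]
world [0.5157 0.1121 0.05  ] shift mm [  1.    3.9 101.5] rv [-0.03  0.02  0.35]
```

View pics/w1.png

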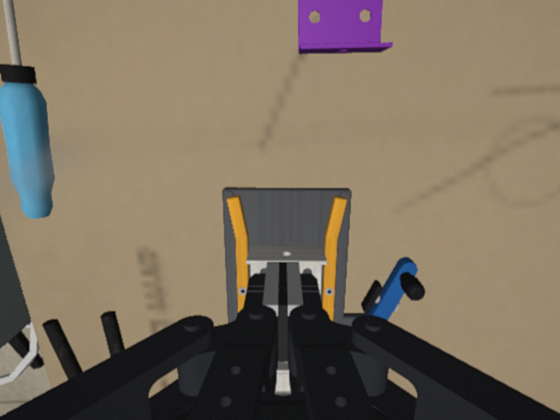

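The wrist view shows the rail end at row 188 and both strips centred on column 286. Bracket 4's back wall is at rows 247–262, and the keeper runs from (370,320) to (412,285). The fingertips are near (284,268).

```bash
python3 - <<'E'
from h import *
d=np.load("w1.npz"); c=dict(fov_y=d["c"][0],cx=d["c"][1],cy=d["c"][2],T=d["T"])
for uv,z in (((287,188),.01),((287,247),.045),((287,261),.045),((223,188),.01),((351,188),.01),((225,320),.01),((345,315),.01)): print(uv,z,(w2rail(P0,ray(c,[uv],z)[:,:2])*1e3).round(1))
cv2.imwrite("pics/w1z.png",cv2.resize(d["im"][180:340,210:430],None,fx=3.6,fy=3.6,interpolation=cv2.INTER_CUBIC)[:,:,::-1])
E
```

```text
(287, 188) 0.01 [[  1.7 205.3]]
(287, 247) 0.045 [[  1.6 169.1]]
(287, 261) 0.045 [[  1.7 157.9]]
(223, 188) 0.01 [[-49.2 205. ]]
(351, 188) 0.01 [[ 52.7 205.5]]
(225, 320) 0.01 [[-52.7  84.2]]
(345, 315) 0.01 [[54.1 89.9]]
```

View pics/w1z.png

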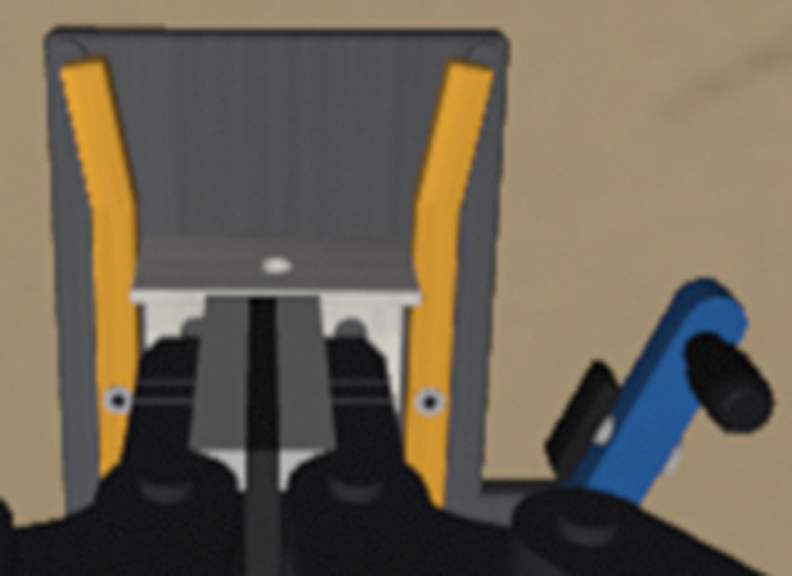

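>>> {"method": "arm_command", "body": {
  "increments": [
    [[1, 4, 80, 0, 0, 0.3, -1], [1, 4, 110, 0, 0, 0.3, -1], [1, 4, 125, 0, 0, 0.3, -1], [1, 4, 132, 0, 0, 0.3, -1], [1, 4, 132, 0, 0, 0.3, -1], [1, 4, 132, 0, 0, 0.3, -1]]
  ]
}}

```text
time_s: 2.15
tcp_pos: [0.517, 0.1124, 0.0211]
eef_rot: [[0.998, -0.06, 0.002], [-0.06, -0.998, 0.0], [0.002, -0.0, -1.0]]
contact_force: [0.2, -0.1, 1.2]
gripper_width: 0.0002
```

```bash
python3 - <<'E'
from h import *
from rig import grab_frame,calibration
st(); goal(0,.169,.017,0); goal(0,.075,.017,0)
im=grab_frame("scene"); 
cv2.imwrite("pics/s2.png",cv2.resize(im[150:285,200:380],None,fx=4.4,fy=4.4,interpolation=cv2.INTER_CUBIC)[:,:,::-1])
E
```

```text
t 2.15 rail [[  1.3 195.3]] z 21.1 yaw 0.13 tilt [ 0.002  -0.0003] F [ 0.16 -0.1   1.17] q [  1.3  14.1 118.    0.   47.7   4.7]
world [0.5141 0.0862 0.017 ] shift mm [-1.3 26.3  4. ] rv [-0.02 -0.12  0.13]
world [ 0.5083 -0.0076  0.017 ] shift mm [ -1.5 120.3   4. ] rv [-0.02 -0.12  0.13]
```

View pics/s2.png

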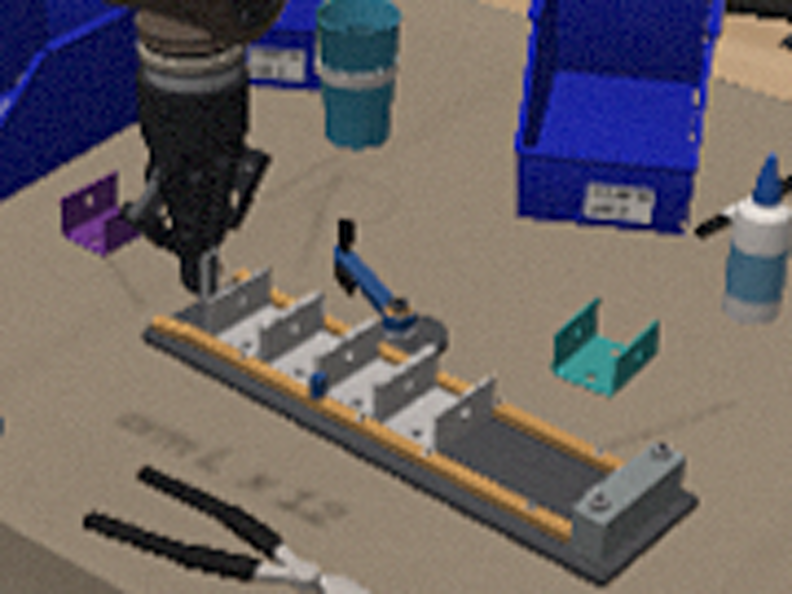

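The fingers stand behind bracket 4 at (205,280) in the crop, clear of the strips. I'll start the push slowly.

>>> {"method": "arm_command", "body": {
  "increments": [
    [[-1, 8, 3, 0, 0, 0.1, -1], [-1, 16, 4, 0, 0, 0.1, -1], [-1, 22, 4, 0, 0, 0.1, -1], [-1, 27, 4, 0, 0, 0.1, -1], [-1, 32, 4, 0, 0, 0.1, -1], [-1, 37, 4, 0, 0, 0.1, -1], [-1, 42, 4, 0, 0, 0.1, -1], [-1, 47, 4, 0, 0, 0.1, -1], [-1, 52, 4, 0, 0, 0.1, -1], [-1, 57, 4, 0, 0, 0.1, -1]]
  ]
}}

```text
time_s: 3.03
tcp_pos: [0.5116, 0.054, 0.0153]
eef_rot: [[0.998, -0.063, -0.0], [-0.063, -0.998, 0.0], [-0.0, -0.0, -1.0]]
contact_force: [-0.1, 3.4, 2.4]
gripper_width: -0.0
```

```bash
python3 - <<'E'
from h import *
from rig import grab_frame,calibration
st(); goal(0,.070,.017,0)
im=grab_frame("scene"); 
cv2.imwrite("pics/s3.png",cv2.resize(im[150:285,200:380],None,fx=4.4,fy=4.4,interpolation=cv2.INTER_CUBIC)[:,:,::-1])
E
```

```text
t 3.03 rail [[ -0.5 136.8]] z 15.3 yaw -0.06 tilt [-0.0001 -0.0001] F [-0.11  3.41  2.38] q [ -5.3  13.2 120.    0.   46.8  -1.7]
world [ 0.5079 -0.0126  0.017 ] shift mm [ 0.6 66.8 -1.7] rv [-0.01  0.01 -0.06]
```

View pics/s3.png

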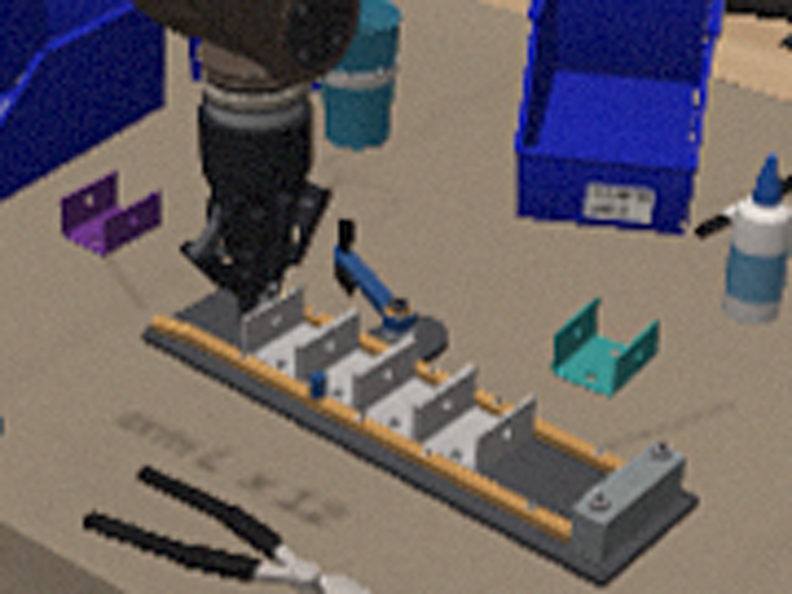

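The row slides together and all four are upright. The force along the track is about 3 N.

>>> {"method": "arm_command", "body": {
  "increments": [
    [[0.5, 5, -1.5, 0, 0, 0, -1], [0.5, 10, -1.5, 0, 0, 0, -1], [0.5, 15, -1.5, 0, 0, 0, -1], [0.5, 20, -1.5, 0, 0, 0, -1], [0.5, 25, -1.5, 0, 0, 0, -1], [0.5, 30, -1.5, 0, 0, 0, -1], [0.5, 35, -1.5, 0, 0, 0, -1], [0.5, 40, -1.5, 0, 0, 0, -1], [0.5, 45, -1.5, 0, 0, 0, -1], [0.5, 50, -1.5, 0, 0, 0, -1]]
  ]
}}

```text
time_s: 3.92
tcp_pos: [0.5089, 0.004, 0.0168]
eef_rot: [[0.998, -0.063, -0.0], [-0.063, -0.998, -0.0], [-0.0, 0.0, -1.0]]
contact_force: [0.2, 1.3, -1.4]
gripper_width: 0.0001
```

```bash
python3 - <<'E'
from h import *
from rig import grab_frame,calibration
st(); goal(0,.070,.017,0)
im=grab_frame("scene"); 
cv2.imwrite("pics/s4.png",cv2.resize(im[150:285,200:380],None,fx=4.4,fy=4.4,interpolation=cv2.INTER_CUBIC)[:,:,::-1])
E
```

```text
t 3.92 rail [[-0.1 86.6]] z 16.8 yaw -0.07 tilt [-0.0001  0.    ] F [ 0.2   1.28 -1.4 ] q [-11.   12.4 120.7  -0.   46.8  -7.4]
world [ 0.5079 -0.0126  0.017 ] shift mm [ 0.1 16.6 -0.2] rv [ 0.    0.   -0.07]
```

View pics/s4.png

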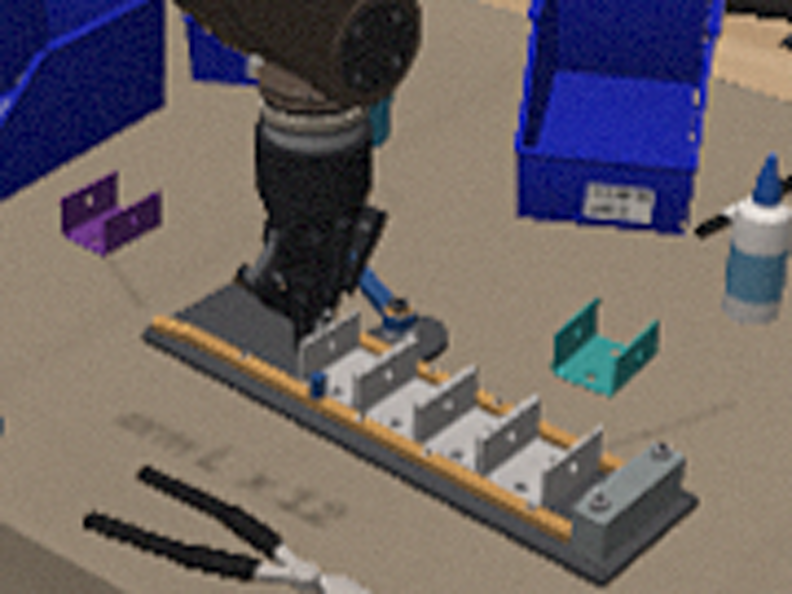

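Bracket 1's front wall is near (575,465) and the stop face is at about (580,510), so roughly 25 mm remain. I'll go on and then close in by force.

>>> {"method": "arm_command", "body": {
  "increments": [
    [[0, 4, 0, 0, 0, 0, -1], [0, 8, 0, 0, 0, 0, -1], [0, 11, 0, 0, 0, 0, -1], [0, 14, 0, 0, 0, 0, -1], [0, 16, 0, 0, 0, 0, -1], [0, 18, 0, 0, 0, 0, -1], [0, 20, 0, 0, 0, 0, -1]]
  ]
}}

```text
time_s: 4.55
tcp_pos: [0.5078, -0.0155, 0.017]
eef_rot: [[0.998, -0.063, 0.0], [-0.063, -0.998, 0.0], [0.0, -0.0, -1.0]]
contact_force: [-0.7, 2.1, 0.9]
gripper_width: -0.0001
```

>>> {"method": "arm_command", "body": {
  "increments": [
    [[0, 1, 0, 0, 0, 0, -1], [0, 2, 0, 0, 0, 0, -1]]
  ]
}}

```text
time_s: 4.72
tcp_pos: [0.5077, -0.0175, 0.017]
eef_rot: [[0.998, -0.063, 0.0], [-0.063, -0.998, 0.0], [0.0, -0.0, -1.0]]
contact_force: [0.1, 2.9, 0.9]
gripper_width: 0.0001
```

>>> {"method": "arm_command", "body": {
  "increments": [
    [[0, 1, 0, 0, 0, 0, -1], [0, 1, 0, 0, 0, 0, -1]]
  ]
}}

```text
time_s: 4.88
tcp_pos: [0.5076, -0.0186, 0.017]
eef_rot: [[0.998, -0.063, 0.0], [-0.063, -0.998, -0.0], [0.0, 0.0, -1.0]]
contact_force: [0.5, 2.2, 1.9]
gripper_width: -0.0
```

```bash
python3 - <<'E'
from h import *
st()
E
```

```text
t 4.88 rail [[ 0. 64.]] z 17.0 yaw -0.06 tilt [0.0003 0.0001] F [0.48 2.18 1.92] q [-13.6  12.3 120.9  -0.   46.8  -9.9]
```

>>> {"method": "arm_command", "body": {
  "increments": [
    [[0, 1, 0, 0, 0, 0, -1], [0, 1, 0, 0, 0, 0, -1]]
  ]
}}

```text
time_s: 5.05
tcp_pos: [0.5075, -0.0195, 0.017]
eef_rot: [[0.998, -0.063, 0.0], [-0.063, -0.998, -0.0], [0.0, 0.0, -1.0]]
contact_force: [-0.5, 3.0, 1.5]
gripper_width: 0.0
```

>>> {"method": "arm_command", "body": {
  "increments": [
    [[0, 1, 0, 0, 0, 0, -1], [0, 1, 0, 0, 0, 0, -1]]
  ]
}}

```text
time_s: 5.22
tcp_pos: [0.5075, -0.0205, 0.0169]
eef_rot: [[0.998, -0.063, 0.0], [-0.063, -0.998, -0.0], [0.0, -0.0, -1.0]]
contact_force: [0.2, 2.0, 3.0]
gripper_width: -0.0
```

>>> {"method": "arm_command", "body": {
  "increments": [
    [[0, 0.7, 0, 0, 0, 0, -1], [0, 0.7, 0, 0, 0, 0, -1]]
  ]
}}

```text
time_s: 5.38
tcp_pos: [0.5075, -0.0212, 0.017]
eef_rot: [[0.998, -0.063, 0.0], [-0.063, -0.998, 0.0], [0.0, -0.0, -1.0]]
contact_force: [0.3, 3.0, 3.0]
gripper_width: -0.0
```

>>> {"method": "arm_command", "body": {
  "increments": [
    [[0, 0.7, 0, 0, 0, 0, -1], [0, 0.7, 0, 0, 0, 0, -1]]
  ]
}}

```text
time_s: 5.55
tcp_pos: [0.5074, -0.0214, 0.017]
eef_rot: [[0.998, -0.064, 0.0], [-0.064, -0.998, 0.001], [0.0, -0.001, -1.0]]
contact_force: [1.2, 4.7, 3.0]
gripper_width: 0.0001
```

>>> {"method": "arm_command", "body": {
  "increments": [
    [[0, 0.7, 0, 0, 0, 0, -1], [0, 0.7, 0, 0, 0, 0, -1]]
  ]
}}

```text
time_s: 5.72
tcp_pos: [0.5074, -0.0214, 0.017]
eef_rot: [[0.998, -0.064, 0.001], [-0.064, -0.998, 0.002], [0.0, -0.002, -1.0]]
contact_force: [-0.8, 8.1, 3.6]
gripper_width: -0.0001
```

```bash
python3 - <<'E'
from h import *
from rig import grab_frame,calibration
st()
a=grab_frame("scene"); b=grab_frame("top") 
a=cv2.resize(a[200:280,270:370],None,fx=6,fy=6,interpolation=cv2.INTER_CUBIC)
cv2.imwrite("pics/s5.png",a[:,:,::-1])
cv2.imwrite("pics/t5.png",cv2.resize(b[170:250,235:395],None,fx=5,fy=5,interpolation=cv2.INTER_CUBIC)[:,:,::-1])
E
```

```text
t 5.72 rail [[ 0.  61.2]] z 17.0 yaw -0.13 tilt [ 0.0004 -0.0025] F [-0.78  8.13  3.62] q [-13.9  12.3 120.9   0.2  46.8 -10.4]
```

View pics/s5.png

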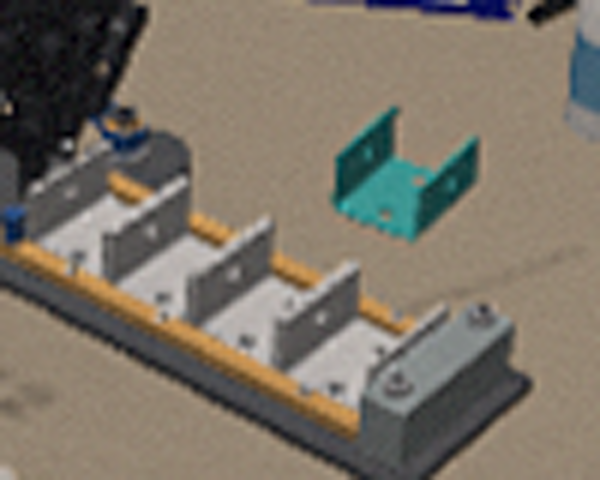

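View pics/t5.png

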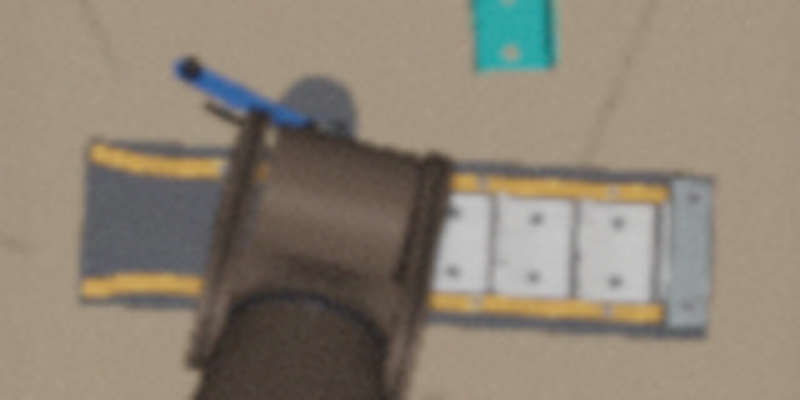

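The row has stopped: the TCP is at rail y 61.2 mm against about 61 mm expected, and the force rose from 3 to 8 N without further motion. Bracket 1's wall is against the stop in both views. I'll seat it slightly more, then back off and lift.

>>> {"method": "arm_command", "body": {
  "increments": [
    [[0, 0.7, 0, 0, 0, 0, -1], [0, 0.7, 0, 0, 0, 0, -1]]
  ]
}}

```text
time_s: 5.98
tcp_pos: [0.5074, -0.0214, 0.017]
eef_rot: [[0.998, -0.065, 0.001], [-0.065, -0.998, 0.004], [0.0, -0.004, -1.0]]
contact_force: [1.3, 10.3, 3.9]
gripper_width: 0.0
```

>>> {"method": "arm_command", "body": {
  "increments": [
    [[0, -8, 0, 0, 0, 0, -1], [0, -18, 0, 0, 0, 0, -1], [0, -18, -30, 0, 0, 0, -1], [0, -18, -65, 0, 0, 0, -1], [0, -18, -100, 0, 0, 0, -1], [0, -18, -110, 0, 0, 0, -1], [0, -18, -110, 0, 0, 0, -1]]
  ]
}}

```text
time_s: 6.57
tcp_pos: [0.5108, -0.0058, 0.1305]
eef_rot: [[0.998, -0.063, 0.007], [-0.063, -0.998, -0.003], [0.008, 0.002, -1.0]]
contact_force: [0.7, 0.3, -0.2]
gripper_width: -0.0001
```

```bash
python3 - <<'E'
from h import *
from rig import grab_frame,calibration
st(); goal(.1123,.1026,.125,-23.5)
c=calibration("wrist"); im=grab_frame("wrist"); np.savez("w2.npz",im=im,T=c["T"],c=[c["fov_y"],c["cx"],c["cy"]])
cv2.imwrite("pics/w2.png",im[:,:,::-1])
E
```

```text
t 6.57 rail [[ 2.4 77. ]] z 130.5 yaw -0.04 tilt [0.0076 0.0021] F [ 0.67  0.29 -0.2 ] q [-1.200e+01  1.700e+00  1.182e+02 -1.000e-01  5.960e+01 -8.400e+00]
world [0.6221 0.0129 0.125 ] shift mm [109.8 -25.7   6.3] rv [ 0.03 -0.45 23.46]
```

View pics/w2.png

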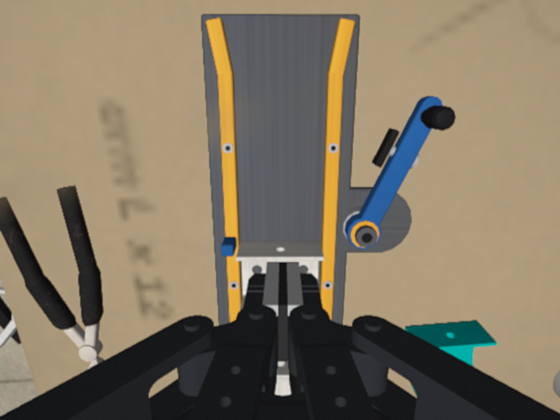

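The wrist view shows the keeper pivot bolt at (366,237), the post top at (441,117) and the pad at (385,147). Bracket 4's back wall is at row ~248, just short of the blue catch post at (229,246).

```bash
python3 - <<'E'
from h import *
d=np.load("w2.npz"); c=dict(fov_y=d["c"][0],cx=d["c"][1],cy=d["c"][2],T=d["T"])
for uv,z in (((366,237),.043),((441,117),.062),((430,98),.035),((398,172),.035),((280,255),.045)): print(uv,z,(w2rail(P0,ray(c,[uv],z)[:,:2])*1e3).round(1))
E
```

```text
(366, 237) 0.043 [[58.8 62.4]]
(441, 117) 0.062 [[ 91.5 141.7]]
(430, 98) 0.035 [[ 94.7 152. ]]
(398, 172) 0.035 [[ 79.  105.2]]
(280, 255) 0.045 [[ 0.7 50.3]]
```

>>> {"method": "arm_command", "body": {
  "increments": [
    [[35, -8, 5, 0, 0, 7, -1], [70, -17, 5, 0, 0, 14, -1], [105, -25, 5, 0, 0, 20, -1], [110, -26, 5, 0, 0, 23.4, -1], [110, -26, 5, 0, 0, 23.4, -1], [110, -26, 5, 0, 0, 23.4, -1], [110, -26, 5, 0, 0, 23.4, -1]]
  ]
}}

```text
time_s: 7.2
tcp_pos: [0.6177, 0.0138, 0.1195]
eef_rot: [[0.891, -0.453, -0.004], [-0.453, -0.891, 0.0], [-0.004, 0.002, -1.0]]
contact_force: [0.2, -0.2, -0.7]
gripper_width: -0.0
```

```bash
python3 - <<'E'
from h import *
from rig import grab_frame,calibration
st(); goal(.112,.103,.026,-23)
c=calibration("wrist"); im=grab_frame("wrist"); np.savez("w3.npz",im=im,T=c["T"],c=[c["fov_y"],c["cx"],c["cy"]])
cv2.imwrite("pics/w3.png",im[:,:,::-1])
E
```

```text
t 7.2 rail [[107.9 103.2]] z 119.5 yaw -23.39 tilt [-0.0042  0.0017] F [ 0.23 -0.2  -0.72] q [ -8.1  15.9 103.4  -0.   61.   18.8]
world [0.6218 0.0134 0.026 ] shift mm [ 4.3 -1.6 93.5] rv [ 0.1   0.24 -0.39]
```

View pics/w3.png

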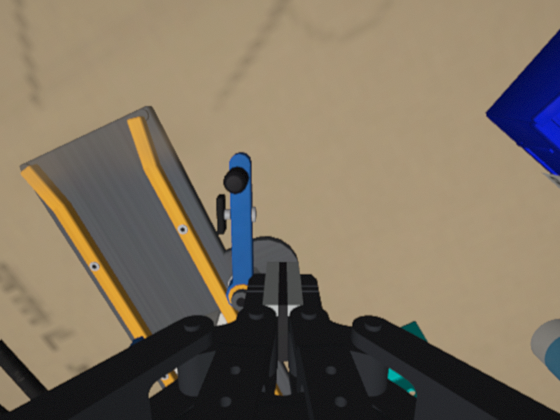

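```bash
python3 - <<'E'
from h import *
d=np.load("w3.npz"); c=dict(fov_y=d["c"][0],cx=d["c"][1],cy=d["c"][2],T=d["T"])
cv2.imwrite("pics/w3z.png",cv2.resize(d["im"][140:320,190:310],None,fx=3.3,fy=3.3,interpolation=cv2.INTER_CUBIC)[:,:,::-1])
P=w2rail(P0,ray(c,[(240,300),(236,179),(253,214),(251,214),(240,154),(231,220),(251,220),(240,260)],.03)[:,:2])*1e3
print((P-[58,63]).round(1), np.hypot(*(P-[58,63]).T).round(1))
a=np.radians(67);print(((P-[58,63])@np.c_[[np.cos(a),np.sin(a)],[-np.sin(a),np.cos(a)]]).round(1))
E
```

```text
[[-4.1 -6. ]
 [31.4 75.1]
 [31.6 49.2]
 [30.4 49.7]
 [40.7 88.7]
 [16.3 51.2]
 [28.6 45.9]
 [ 9.3 22.4]] [ 7.3 81.4 58.5 58.3 97.6 53.7 54.1 24.2]
[[-7.1  1.5]
 [81.4  0.4]
 [57.6 -9.9]
 [57.6 -8.5]
 [97.6 -2.8]
 [53.5  5. ]
 [53.4 -8.4]
 [24.2  0.2]]
```

View pics/w3z.png

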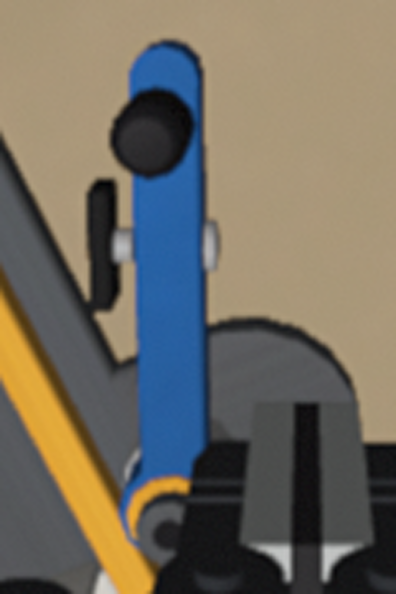

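The pad's guide rod head sticks out about 4 mm from the back face at r = 58 mm, at (211,245) in the crop. I'll push the bare bar at r = 40 mm instead, so the rod stays free to move.

```bash
python3 - <<'E'
from h import *
st(); goal(.1049,.0865,.119,-23);goal(.1049,.0865,.026,-23)
E
```

```text
t 7.25 rail [[108.1 103.1]] z 120.2 yaw -23.42 tilt [-0.003   0.0013] F [-0.88 -0.29  0.18] q [ -8.1  15.8 103.4  -0.   61.   18.9]
world [ 0.6137 -0.0027  0.119 ] shift mm [ 3.7 16.5  1.2] rv [ 0.07  0.17 -0.42]
world [ 0.6137 -0.0027  0.026 ] shift mm [ 3.9 16.4 94.2] rv [ 0.07  0.17 -0.42]
```

>>> {"method": "arm_command", "body": {
  "increments": [
    [[3, 16, 15, 0, 0, 0, -1], [3, 16, 45, 0, 0, 0, -1], [3, 16, 70, 0, 0, 0, -1], [3, 16, 85, 0, 0, 0, -1], [3, 16, 93, 0, 0, 0, -1], [3, 16, 93, 0, 0, 0, -1], [3, 16, 93, 0, 0, 0, -1]]
  ]
}}

```text
time_s: 7.83
tcp_pos: [0.6149, -0.002, 0.0292]
eef_rot: [[0.891, -0.454, 0.0], [-0.454, -0.891, -0.0], [0.0, 0.0, -1.0]]
contact_force: [0.4, 0.1, 0.2]
gripper_width: -0.0
```

```bash
cat >> h.py <<'E'
def swing(phis,d=21.5,r=40,z=.026):
    """print rows: tool shift/turn from measured pose for arm angles phis (deg)"""
    from rig import sense
    s=sense(); pos=s["tcp_pos"]; R=s["eef_rot"]
    for f in phis:
        a=np.radians(f); u=np.array([np.cos(a),np.sin(a)]); n=np.array([-u[1],u[0]])
        q=np.array([58,63])+r*u-d*n
        w=rail2w(P0,[[q[0]/1e3,q[1]/1e3,z]])[0]
        b=a-np.pi/2+P0[2]; tx=np.array([np.cos(b),np.sin(b),0]); tz=np.array([0,0,-1.]); G=np.c_[tx,np.cross(tz,tx),tz]
        print(f,(R.T@(w-pos)*1e3).round(1).tolist(),np.degrees(Ro.from_matrix(R.T@G).as_rotvec()).round(1).tolist())
E
python3 - <<'E'
from h import *
from rig import grab_frame,calibration
st(); goal(.1049,.0865,.026,-23); 
swing(range(55,96,4))
im=grab_frame("wrist"); cv2.imwrite("pics/w4.png",im[:,:,::-1])
E
```

```text
t 7.83 rail [[106.1  87.2]] z 29.2 yaw -23.45 tilt [0.0001 0.    ] F [0.44 0.14 0.17] q [ -9.6  22.6 105.7  -0.   51.7  17.4]
world [ 0.6137 -0.0027  0.026 ] shift mm [-0.8  1.2  3.2] rv [ 0.   -0.01 -0.45]
55 [-5.4, 6.5, 3.2] [-0.0, -0.0, 11.5]
59 [-7.9, 4.6, 3.2] [0.0, -0.0, 7.5]
63 [-10.6, 2.8, 3.2] [0.0, -0.0, 3.5]
67 [-13.3, 1.2, 3.2] [0.0, -0.0, -0.5]
71 [-16.2, -0.1, 3.2] [0.0, -0.0, -4.5]
75 [-19.1, -1.3, 3.2] [0.0, -0.0, -8.5]
79 [-22.1, -2.3, 3.2] [0.0, -0.0, -12.5]
83 [-25.2, -3.0, 3.2] [0.0, -0.0, -16.5]
87 [-28.3, -3.6, 3.2] [0.0, -0.0, -20.5]
91 [-31.5, -3.9, 3.2] [0.0, -0.0, -24.5]
95 [-34.7, -4.0, 3.2] [0.0, -0.0, -28.5]
```

View pics/w4.png

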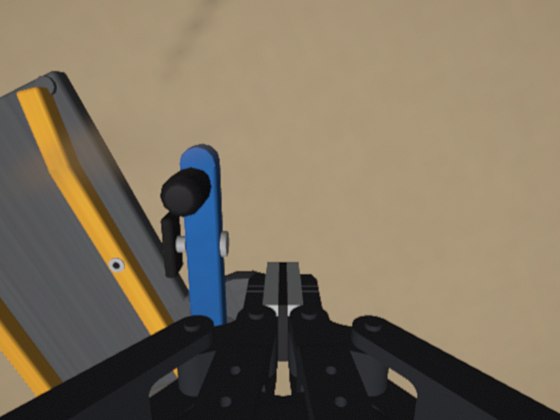

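The fingers stand right of the bar at (283,265) and the bar's right edge is at column 224. Judging by the image scale the shut tip is only about 15 mm wide, so I'll use a standoff of about 15 mm.

```bash
python3 - <<'E'
from h import *
swing([67,71,75,79,83,87,91,95],d=15)
E
```

```text
67 [-20.6, 1.6, 4.1] [-0.0, -0.1, -0.5]
71 [-23.5, 0.7, 4.1] [-0.0, -0.1, -4.5]
75 [-26.4, -0.0, 4.1] [-0.0, -0.1, -8.5]
79 [-29.3, -0.6, 4.1] [-0.0, -0.1, -12.5]
83 [-32.3, -0.9, 4.1] [-0.0, -0.1, -16.5]
87 [-35.3, -1.0, 4.1] [-0.0, -0.1, -20.5]
91 [-38.2, -0.9, 4.1] [-0.0, -0.1, -24.5]
95 [-41.2, -0.6, 4.1] [-0.0, -0.1, -28.5]
```

>>> {"method": "arm_command", "body": {
  "increments": [
    [[-7, 1.5, 2, 0, 0, 0, -1], [-14, 1.5, 4, 0, 0, 0, -1], [-20, 1.5, 4, 0, 0, -1, -1], [-23, 0.7, 4, 0, 0, -4.5, -1], [-26, 0, 4, 0, 0, -8.5, -1], [-29, -0.6, 4, 0, 0, -12.5, -1], [-29, -0.6, 4, 0, 0, -12.5, -1]]
  ]
}}

```text
time_s: 8.47
tcp_pos: [0.5911, 0.0119, 0.0264]
eef_rot: [[0.969, -0.248, 0.006], [-0.248, -0.969, -0.001], [0.006, -0.0, -1.0]]
contact_force: [4.3, -0.9, 0.9]
gripper_width: -0.0001
```

```bash
python3 - <<'E'
from h import *
from rig import grab_frame,calibration
st(); swing(range(83,120,4),d=15)
im=grab_frame("wrist"); cv2.imwrite("pics/w5.png",im[:,:,::-1])
E
```

```text
t 8.47 rail [[81.5 99.7]] z 26.4 yaw -10.82 tilt [ 0.0058 -0.0004] F [ 4.31 -0.9   0.87] q [ -8.7  20.2 109.4  -0.   50.1   5.7]
83 [-3.9, -0.5, 0.3] [-0.0, -0.3, -3.8]
87 [-6.8, -1.2, 0.3] [-0.0, -0.3, -7.8]
91 [-9.7, -1.8, 0.3] [0.0, -0.3, -11.8]
95 [-12.7, -2.1, 0.3] [0.0, -0.3, -15.8]
99 [-15.6, -2.3, 0.3] [0.0, -0.3, -19.8]
103 [-18.6, -2.2, 0.3] [0.0, -0.3, -23.8]
107 [-21.6, -1.9, 0.2] [0.1, -0.3, -27.8]
111 [-24.5, -1.5, 0.2] [0.1, -0.3, -31.8]
115 [-27.4, -0.8, 0.2] [0.1, -0.3, -35.8]
119 [-30.3, 0.1, 0.2] [0.1, -0.3, -39.8]
```

View pics/w5.png

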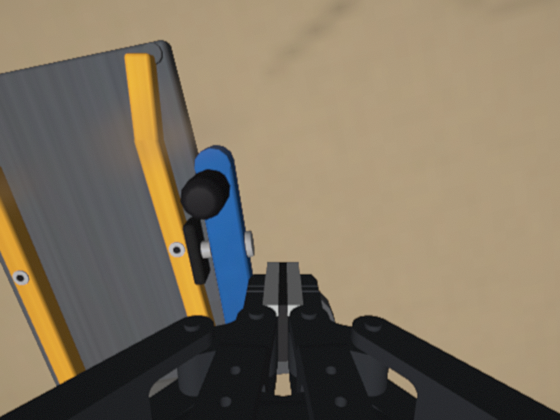

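Contact is made at 4.3 N. The arm leads the tool by about 8°, so it's at roughly 87°, which matches the original 21.5 mm standoff. I'll continue the swing with that.

```bash
python3 - <<'E'
from h import *
swing(range(87,131,4),d=21.5,r=39)
E
```

```text
87 [-0.2, -1.2, 0.3] [-0.0, -0.3, -8.0]
91 [-3.1, -2.2, 0.3] [-0.0, -0.3, -12.0]
95 [-6.1, -3.0, 0.3] [0.0, -0.3, -16.0]
99 [-9.2, -3.6, 0.3] [0.0, -0.3, -20.0]
103 [-12.3, -4.0, 0.2] [0.0, -0.3, -24.0]
107 [-15.4, -4.1, 0.2] [0.0, -0.3, -28.0]
111 [-18.5, -4.1, 0.2] [0.1, -0.3, -32.0]
115 [-21.6, -3.8, 0.2] [0.1, -0.3, -36.0]
119 [-24.7, -3.3, 0.2] [0.1, -0.3, -40.0]
123 [-27.7, -2.6, 0.2] [0.1, -0.3, -44.0]
127 [-30.7, -1.7, 0.2] [0.1, -0.3, -48.0]
```

>>> {"method": "arm_command", "body": {
  "increments": [
    [[-1, -1, 0, 0, 0, -6, -1], [-3, -2, 0, 0, 0, -12, -1], [-6, -3, 0, 0, 0, -16, -1], [-9, -3.6, 0, 0, 0, -20, -1], [-12.3, -4, 0, 0, 0, -24, -1], [-15.4, -4.1, 0, 0, 0, -28, -1], [-18.5, -4.1, 0, 0, 0, -32, -1], [-21.6, -3.8, 0, 0, 0, -36, -1], [-24.7, -3.3, 0, 0, 0, -40, -1]]
  ]
}}

```text
time_s: 9.27
tcp_pos: [0.5682, 0.021, 0.0263]
eef_rot: [[0.902, 0.432, 0.005], [0.432, -0.902, -0.001], [0.004, 0.003, -1.0]]
contact_force: [4.0, -1.2, 1.6]
gripper_width: 0.0001
```

```bash
python3 - <<'E'
from h import *
from rig import grab_frame,calibration
st(); swing(range(123,160,4),d=21.5,r=39)
im=grab_frame("wrist"); cv2.imwrite("pics/w6.png",im[:,:,::-1])
E
```

```text
t 9.27 rail [[ 58.1 107.3]] z 26.3 yaw 29.16 tilt [0.0041 0.0028] F [ 4.   -1.23  1.57] q [ -8.1  17.8 112.6  -0.   49.3 -33.7]
123 [-2.8, -1.7, 0.3] [0.2, -0.2, -3.8]
127 [-5.7, -2.9, 0.2] [0.2, -0.2, -7.8]
131 [-8.6, -3.9, 0.2] [0.2, -0.2, -11.8]
135 [-11.6, -4.7, 0.2] [0.2, -0.2, -15.8]
139 [-14.6, -5.3, 0.2] [0.2, -0.2, -19.8]
143 [-17.7, -5.7, 0.2] [0.2, -0.2, -23.8]
147 [-20.8, -5.9, 0.2] [0.2, -0.2, -27.8]
151 [-23.9, -5.8, 0.2] [0.2, -0.2, -31.8]
155 [-27.0, -5.5, 0.2] [0.2, -0.2, -35.8]
159 [-30.1, -5.1, 0.1] [0.2, -0.2, -39.8]
```

View pics/w6.png

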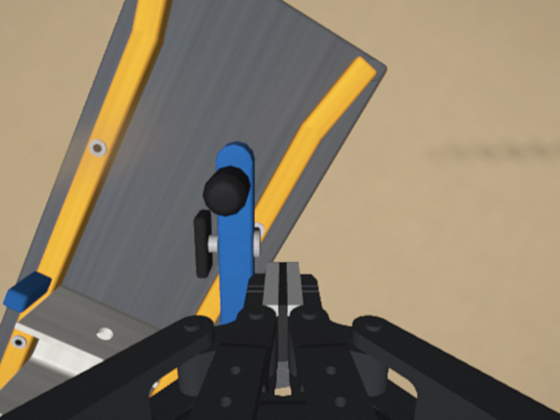

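The arm is parallel to the tool and now at about 120°, pushed with 4 N. I'll continue.

>>> {"method": "arm_command", "body": {
  "increments": [
    [[-2.8, -1.7, 0, 0, 0, -3.8, -1], [-5.7, -2.9, 0, 0, 0, -7.8, -1], [-8.6, -3.9, 0, 0, 0, -11.8, -1], [-11.6, -4.7, 0, 0, 0, -15.8, -1], [-14.6, -5.3, 0, 0, 0, -19.8, -1], [-17.7, -5.7, 0, 0, 0, -23.8, -1], [-20.8, -5.9, 0, 0, 0, -27.8, -1], [-23.9, -5.8, 0, 0, 0, -31.8, -1], [-27, -5.5, 0, 0, 0, -35.8, -1]]
  ]
}}

```text
time_s: 10.07
tcp_pos: [0.5414, 0.0147, 0.0261]
eef_rot: [[0.48, 0.877, 0.004], [0.877, -0.48, 0.0], [0.002, 0.004, -1.0]]
contact_force: [4.9, 0.8, 1.8]
gripper_width: 0.0004
```

```bash
python3 - <<'E'
from h import *
from rig import grab_frame,calibration
st(); swing(range(158,183,3),d=21.5,r=39)
im=grab_frame("wrist"); cv2.imwrite("pics/w7.png",im[:,:,::-1])
E
```

```text
t 10.07 rail [[31.7 99.4]] z 26.1 yaw 64.86 tilt [0.0024 0.0036] F [4.95 0.79 1.84] q [-9.200e+00  1.490e+01  1.163e+02  1.000e-01  4.850e+01 -7.060e+01]
158 [-2.4, -0.8, 0.1] [0.2, -0.1, -3.1]
161 [-4.5, -1.8, 0.1] [0.2, -0.1, -6.1]
164 [-6.7, -2.6, 0.1] [0.2, -0.1, -9.1]
167 [-8.9, -3.4, 0.1] [0.2, -0.1, -12.1]
170 [-11.2, -4.0, 0.1] [0.2, -0.1, -15.1]
173 [-13.4, -4.5, 0.1] [0.2, -0.1, -18.1]
176 [-15.7, -4.8, 0.1] [0.2, -0.1, -21.1]
179 [-18.1, -5.1, 0.1] [0.2, -0.1, -24.1]
182 [-20.4, -5.2, 0.1] [0.2, -0.1, -27.1]
```

View pics/w7.png

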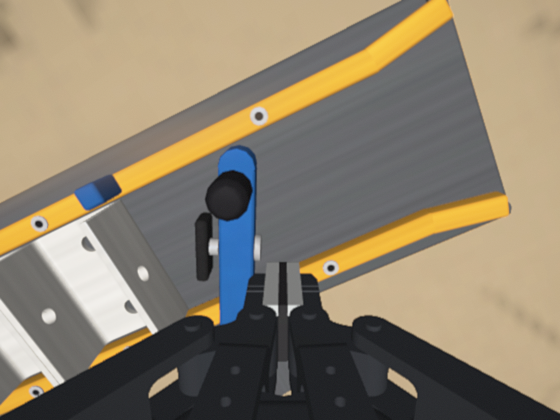

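The keeper is crossing the track at about 155°, and the rod head is free of the fingers. Next I'll swing to about 173° and then close in slowly.

>>> {"method": "arm_command", "body": {
  "increments": [
    [[-2.4, -0.8, 0, 0, 0, -3, -1], [-4.5, -1.8, 0, 0, 0, -6, -1], [-6.7, -2.6, 0, 0, 0, -9, -1], [-8.9, -3.4, 0, 0, 0, -12, -1], [-11.2, -4, 0, 0, 0, -15, -1], [-12.5, -4.3, 0, 0, 0, -17, -1], [-13.4, -4.5, 0, 0, 0, -18, -1]]
  ]
}}

```text
time_s: 10.7
tcp_pos: [0.5302, 0.0054, 0.0257]
eef_rot: [[0.188, 0.982, 0.002], [0.982, -0.188, 0.001], [0.001, 0.002, -1.0]]
contact_force: [3.8, 3.0, 4.8]
gripper_width: 0.0002
```

```bash
python3 - <<'E'
from h import *
from rig import grab_frame,calibration
st(); swing(range(174,188,2),d=21.5,r=39)
im=grab_frame("wrist"); cv2.imwrite("pics/w8.png",im[:,:,::-1])
E
```

```text
t 10.7 rail [[21.1 89.4]] z 25.7 yaw 82.71 tilt [0.0012 0.0017] F [3.78 2.99 4.79] q [-1.040e+01  1.380e+01  1.178e+02  1.000e-01  4.830e+01 -8.960e+01]
174 [-0.9, 0.5, -0.3] [0.1, -0.1, -1.3]
176 [-2.3, -0.2, -0.3] [0.1, -0.1, -3.3]
178 [-3.7, -0.9, -0.3] [0.1, -0.1, -5.3]
180 [-5.1, -1.4, -0.3] [0.1, -0.1, -7.3]
182 [-6.6, -2.0, -0.3] [0.1, -0.1, -9.3]
184 [-8.0, -2.5, -0.3] [0.1, -0.1, -11.3]
186 [-9.5, -2.9, -0.3] [0.1, -0.1, -13.3]
```

View pics/w8.png

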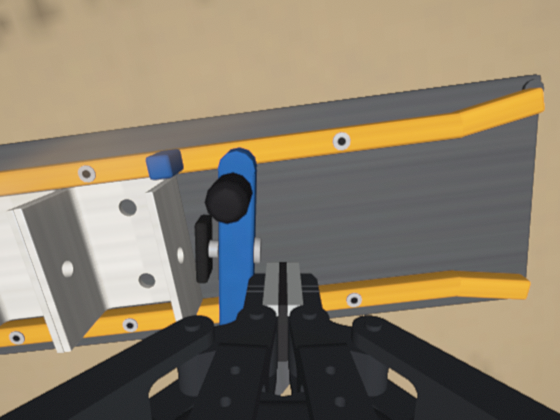

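>>> {"method": "arm_command", "body": {
  "increments": [
    [[-1, 0, -0.3, 0, 0, -1.5, -1], [-2.3, -0.2, -0.3, 0, 0, -3.3, -1], [-3.7, -0.9, -0.3, 0, 0, -5.3, -1], [-3.7, -0.9, -0.3, 0, 0, -5.3, -1]]
  ]
}}

```text
time_s: 11.08
tcp_pos: [0.5276, 0.0019, 0.0255]
eef_rot: [[0.096, 0.995, -0.001], [0.995, -0.096, 0.001], [0.001, -0.001, -1.0]]
contact_force: [1.8, 2.4, 4.6]
gripper_width: 0.0003
```

```bash
python3 - <<'E'
from h import *
from rig import grab_frame,calibration
st(); swing(range(178,188,2),d=21.5,r=39)
im=grab_frame("wrist"); cv2.imwrite("pics/w9.png",im[:,:,::-1])
E
```

```text
t 11.08 rail [[18.7 85.8]] z 25.5 yaw 88.02 tilt [ 0.0008 -0.001 ] F [1.81 2.35 4.58] q [-1.080e+01  1.360e+01  1.181e+02  1.000e-01  4.840e+01 -9.530e+01]
178 [0.1, 1.1, -0.5] [-0.1, -0.0, 0.0]
180 [-1.2, 0.4, -0.5] [-0.1, -0.0, -2.0]
182 [-2.6, -0.3, -0.5] [-0.1, -0.1, -4.0]
184 [-4.1, -0.9, -0.5] [-0.1, -0.1, -6.0]
186 [-5.5, -1.5, -0.5] [-0.1, -0.1, -8.0]
```

View pics/w9.png

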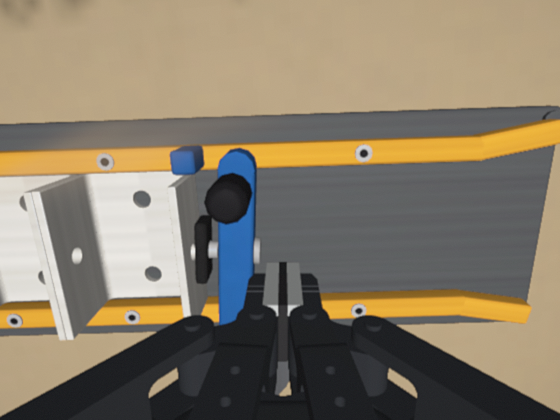

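The keeper arm's end is about 20 px from the catch post at (187,160). I'll close the rest in small steps and watch the force.

>>> {"method": "arm_command", "body": {
  "increments": [
    [[-1, 0, -1, 0, 0, -1.5, -1], [-2, 0, -1, 0, 0, -2, -1], [-2, 0, -1, 0, 0, -2, -1]]
  ]
}}

```text
time_s: 11.38
tcp_pos: [0.5266, 0.0001, 0.0256]
eef_rot: [[0.062, 0.998, -0.003], [0.998, -0.062, 0.001], [0.001, -0.003, -1.0]]
contact_force: [1.3, 4.7, 2.8]
gripper_width: -0.0002
```

>>> {"method": "arm_command", "body": {
  "increments": [
    [[-1.5, 0, 0, 0, 0, 0, -1], [-1.5, 0, 0, 0, 0, 0, -1]]
  ]
}}

```text
time_s: 11.55
tcp_pos: [0.5263, -0.0013, 0.0256]
eef_rot: [[0.062, 0.998, -0.003], [0.998, -0.062, 0.002], [0.001, -0.003, -1.0]]
contact_force: [-0.1, 5.4, 3.4]
gripper_width: -0.0004
```

>>> {"method": "arm_command", "body": {
  "increments": [
    [[-1, 0, 0, 0, 0, 0, -1], [-1, 0, 0, 0, 0, 0, -1]]
  ]
}}

```text
time_s: 11.72
tcp_pos: [0.5263, -0.0015, 0.0256]
eef_rot: [[0.063, 0.998, -0.003], [0.998, -0.063, 0.003], [0.003, -0.003, -1.0]]
contact_force: [0.3, 8.0, 3.8]
gripper_width: -0.0001
```

```bash
python3 - <<'E'
from h import *
from rig import grab_frame,calibration
st()
im=grab_frame("wrist"); cv2.imwrite("pics/w10.png",im[:,:,::-1])
E
```

```text
t 11.72 rail [[17.6 82.3]] z 25.6 yaw 89.97 tilt [ 0.0032 -0.0033] F [0.3  8.04 3.77] q [-11.3  13.5 118.2   0.2  48.5 -97.8]
```

View pics/w10.png

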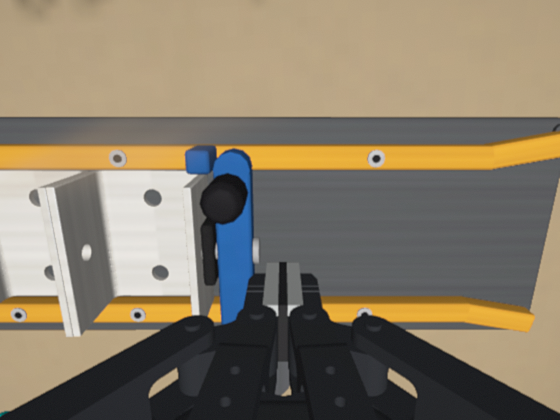

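>>> {"method": "arm_command", "body": {
  "increments": [
    [[-1, 0, 0, 0, 0, 0, -1], [-1, 0, 0, 0, 0, 0, -1]]
  ]
}}

```text
time_s: 11.93
tcp_pos: [0.5263, -0.0016, 0.0256]
eef_rot: [[0.063, 0.998, -0.003], [0.998, -0.063, 0.005], [0.005, -0.003, -1.0]]
contact_force: [1.0, 10.9, 4.2]
gripper_width: -0.0
```

>>> {"method": "arm_command", "body": {
  "increments": [
    [[-1, 0, 0, 0, 0, 0, -1], [-1, 0, 0, 0, 0, 0, -1]]
  ]
}}

```text
time_s: 12.1
tcp_pos: [0.5263, -0.0018, 0.0256]
eef_rot: [[0.064, 0.998, -0.003], [0.998, -0.064, 0.007], [0.007, -0.003, -1.0]]
contact_force: [2.0, 14.0, 4.0]
gripper_width: 0.0003
```

>>> {"method": "arm_command", "body": {
  "increments": [
    [[-1, 0, 0, 0, 0, 0, -1], [-1, 0, 0, 0, 0, 0, -1], [-1, 0, 0, 0, 0, 0, -1]]
  ]
}}

```text
time_s: 12.35
tcp_pos: [0.5262, -0.0019, 0.0256]
eef_rot: [[0.064, 0.998, -0.003], [0.998, -0.064, 0.008], [0.008, -0.003, -1.0]]
contact_force: [1.5, 16.0, 4.0]
gripper_width: -0.0003
```

```bash
python3 - <<'E'
from h import *
from rig import grab_frame,calibration
st()
im=grab_frame("wrist"); cv2.imwrite("pics/w11.png",cv2.resize(im[120:340,150:350],None,fx=2.7,fy=2.7,interpolation=cv2.INTER_CUBIC)[:,:,::-1])
E
```

```text
t 12.35 rail [[17.6 81.8]] z 25.6 yaw 89.88 tilt [ 0.0079 -0.003 ] F [ 1.51 16.03  4.03] q [-11.5  13.5 118.2   0.6  48.5 -98.2]
```

View pics/w11.png

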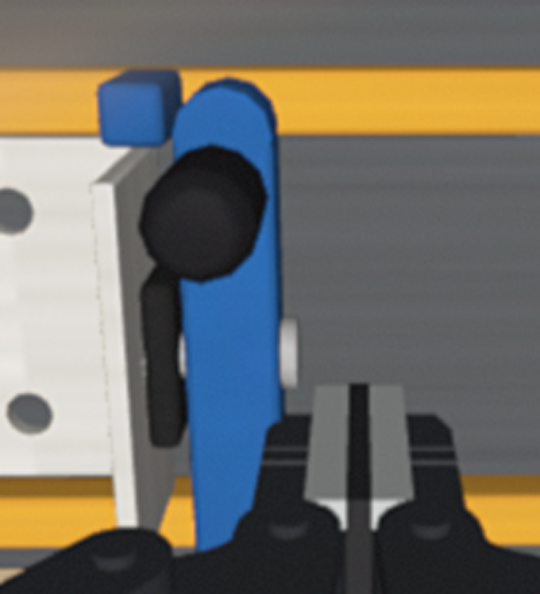

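The force reached 16 N with only about 0.3 mm of further motion. The bar end meets the catch post at (175,105) in the crop and the pad lies against bracket 4. I'll back off, lift and check.

>>> {"method": "arm_command", "body": {
  "increments": [
    [[4, 0, 0, 0, 0, 0, -1], [12, 0, 0, 0, 0, 0, -1], [22, 0, 0, 0, 0, 0, -1], [28, 0, -10, 0, 0, 0, -1], [28, 0, -40, 0, 0, 0, -1], [50, 0, -75, 0, 0, 0, -1], [80, 0, -110, 0, 0, 0, -1], [80, 0, -120, 0, 0, 0, -1], [80, 0, -120, 0, 0, 0, -1]]
  ]
}}

```text
time_s: 13.15
tcp_pos: [0.5348, 0.075, 0.1515]
eef_rot: [[0.058, 0.998, 0.009], [0.998, -0.058, -0.001], [-0.001, 0.009, -1.0]]
contact_force: [0.8, -0.2, 0.6]
gripper_width: -0.0
```

```bash
python3 - <<'E'
from h import *
from rig import grab_frame,calibration
st()
c=calibration("wrist"); im=grab_frame("wrist"); np.savez("w12.npz",im=im,T=c["T"],c=[c["fov_y"],c["cx"],c["cy"]])
cv2.imwrite("pics/w12.png",im[:,:,::-1])
a=grab_frame("scene"); np.save("s12.npy",a)
cv2.imwrite("pics/s12.png",cv2.resize(a[150:285,200:380],None,fx=4.4,fy=4.4,interpolation=cv2.INTER_CUBIC)[:,:,::-1])
E
```

```text
t 13.15 rail [[ 21.4 159.2]] z 151.5 yaw 90.25 tilt [-0.0005  0.0092] F [ 0.83 -0.21  0.55] q [ -2.8   3.8 113.6  -0.   62.1 -89.4]
```

View pics/w12.png

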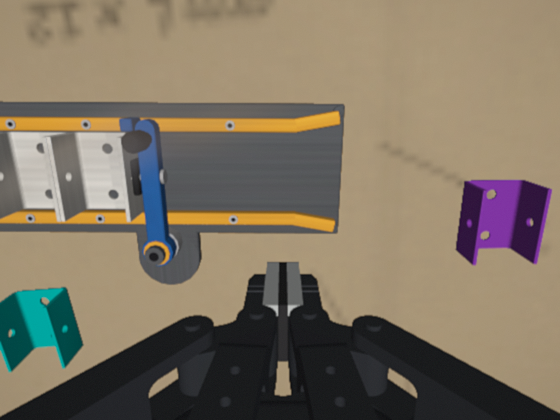

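View pics/s12.png

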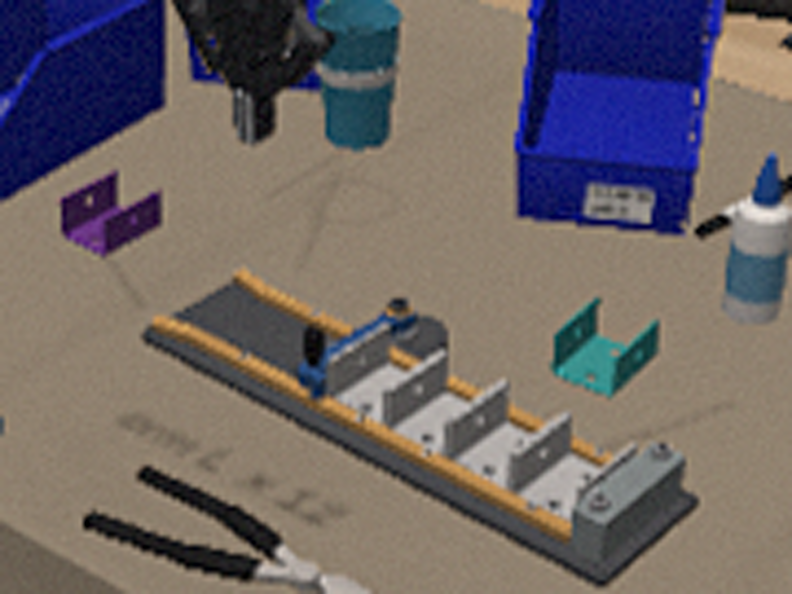

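The wrist view shows the keeper across the track from its pivot (155,254) to its end (147,122), touching the catch post at (128,124). The scene view shows the row upright against the stop. Now I'll measure the angle and gap.

```bash
python3 - <<'E'
from h import *
d=np.load("w12.npz"); c=dict(fov_y=d["c"][0],cx=d["c"][1],cy=d["c"][2],T=d["T"])
cv2.imwrite("pics/w12z.png",cv2.resize(d["im"][95:285,90:220],None,fx=3.1,fy=3.1,interpolation=cv2.INTER_CUBIC)[:,:,::-1])
P=lambda uv,z:w2rail(P0,ray(c,[uv],z)[:,:2])[0]*1e3
pv,e=P((155,255),.043),P((147.5,120.5),.035); m=P((153.5,200),.035)
print(pv.round(1),e.round(1),m.round(1),np.degrees(np.arctan2(*(e-[58,63])[::-1])),np.degrees(np.arctan2(*(e-pv)[::-1])))
print("expected px shut", proj(c,rail2w(P0,[[.058,.063,.043],[-.041,.063,.035],[-.02,.07,.035],[-.02,.056,.035],[.02,.07,.035],[.02,.056,.035]])).round(1).tolist())
E
```

```text
[58.2 63.3] [-39.   65.2] [17.8 63.6] 178.68155853340258 178.8557669837724
expected px shut [[154.6, 254.7], [143.9, 117.5], [157.1, 148.3], [137.3, 148.2], [162.5, 202.9], [143.5, 202.8]]
```

View pics/w12z.png

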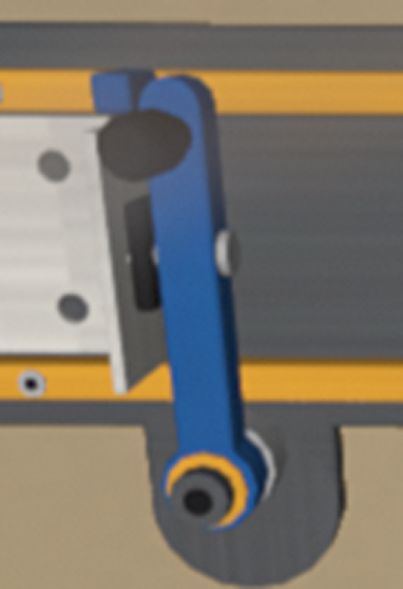

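The arm direction measures about 179° against 179.9° shut, within the measuring error. A closer look straight along the contact at the catch will settle it.

```bash
python3 - <<'E'
from h import *
from rig import sense,calibration
s=sense(); c=calibration("wrist"); T=np.array(c["T"]); R=s["eef_rot"]
print("cam pos in tool mm",(R.T@(T[:3,3]-s["tcp_pos"])*1e3).round(1),"cam axes in tool",(R.T@T[:3,:3]).round(3).tolist(), c["fov_y"])
# with yaw 90 (tool x=rail +y, tool y=rail +x): want view direction at keeper end
f=210/np.tan(np.radians(c["fov_y"])/2)
for y,x,z in ((.08,.0,.12),(.063,.01,.12),(.063,.03,.12),(.063,.06,.12),(.063,.08,.12)):
    a=np.radians(90)+P0[2]; tx=np.array([np.cos(a),np.sin(a),0]); tz=np.array([0,0,-1.]);G=np.c_[tx,np.cross(tz,tx),tz]
    w=rail2w(P0,[[x,y,z]])[0]; T2=np.eye(4); T2[:3,:3]=G@(R.T@T[:3,:3]); T2[:3,3]=w+G@(R.T@(T[:3,3]-s["tcp_pos"]))
    print((x,y,z),proj(c,rail2w(P0,[[-.041,.063,.035],[.058,.063,.043],[0,-.15,.04]]),T2).round(0).tolist(), (w2rail(P0,T2[None,:2,3])*1e3).round(0))
goal(.05,.063,.13,90)
E
```

```text
cam pos in tool mm [  -0.6  -75.1 -143.6] cam axes in tool [[1.0, -0.0, -0.0], [0.0, 0.956, 0.292], [0.0, -0.292, 0.956]] 59.64703730659699
(0.0, 0.08, 0.12) [[256.0, 158.0], [259.0, 304.0], [-74.0, 222.0]] [[-75.  79.]]
(0.01, 0.063, 0.12) [[284.0, 141.0], [283.0, 291.0], [-51.0, 208.0]] [[-65.  62.]]
(0.03, 0.063, 0.12) [[284.0, 108.0], [283.0, 264.0], [-60.0, 177.0]] [[-45.  62.]]
(0.06, 0.063, 0.12) [[284.0, 53.0], [284.0, 221.0], [-74.0, 127.0]] [[-15.  62.]]
(0.08, 0.063, 0.12) [[284.0, 15.0], [284.0, 190.0], [-83.0, 92.0]] [[ 5. 62.]]
world [ 0.5574 -0.0227  0.13  ] shift mm [-94.9  31.2  16.4] rv [0.02 0.04 0.16]
```

>>> {"method": "arm_command", "body": {
  "increments": [
    [[-35, 4, 10, 0, 0, 0, -1], [-70, 8, 20, 0, 0, 0, -1], [-95, 11, 20, 0, 0, 0, -1], [-95, 11, 20, 0, 0, 0, -1], [-95, 11, 20, 0, 0, 0, -1], [-95, 11, 20, 0, 0, 0, -1]]
  ]
}}

```text
time_s: 13.75
tcp_pos: [0.5361, -0.0217, 0.1244]
eef_rot: [[0.061, 0.998, -0.003], [0.998, -0.061, 0.001], [0.001, -0.003, -1.0]]
contact_force: [-0.2, 0.3, -0.4]
gripper_width: 0.0001
```

```bash
python3 - <<'E'
from h import *
from rig import grab_frame,calibration
st()
c=calibration("wrist"); im=grab_frame("wrist"); np.savez("w13.npz",im=im,T=c["T"],c=[c["fov_y"],c["cx"],c["cy"]])
cv2.imwrite("pics/w13.png",im[:,:,::-1])
cv2.imwrite("pics/w13z.png",cv2.resize(im[80:260,200:380],None,fx=3.3,fy=3.3,interpolation=cv2.INTER_CUBIC)[:,:,::-1])
print(proj(c,rail2w(P0,[[-.041,.063,.035],[-.02,.07,.035],[-.02,.056,.035],[.02,.07,.035],[.02,.056,.035],[0,.05,.045],[.058,.063,.043]])).round(1).tolist())
E
```

```text
t 13.75 rail [[28.7 62.7]] z 124.4 yaw 90.05 tilt [ 0.0008 -0.0035] F [-0.22  0.32 -0.43] q [-13.2   5.8 114.6   0.   59.8 -99.7]
[[284.1, 110.2], [295.1, 144.8], [272.9, 144.7], [294.5, 205.8], [273.3, 205.8], [263.0, 179.2], [283.8, 263.6]]
```

View pics/w13z.png

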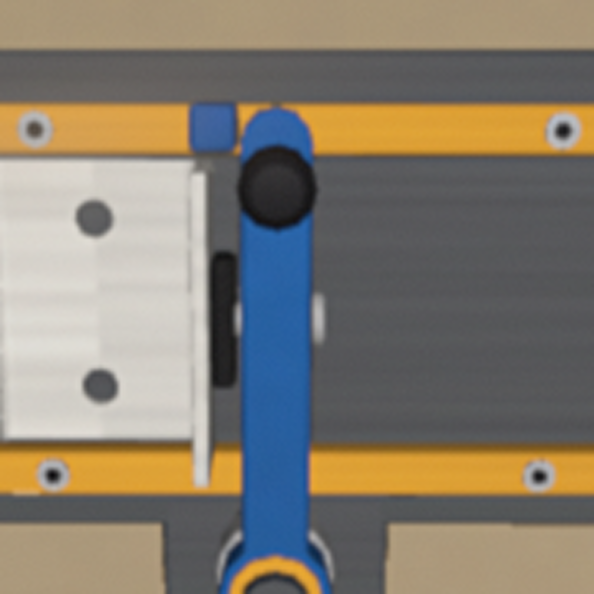

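View pics/w13.png

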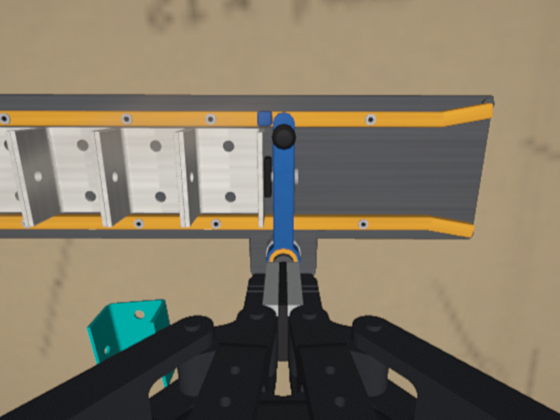

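The close view matches a shut keeper. The bar edges sit at columns 273.3/294.8 against 272.9/295.1 predicted for square across, and the catch post touches the bar end. The pad is on bracket 4's wall, whose back edge is at column 263.3 against 263.0 predicted for home. The tool touches nothing, so I'm handing in.

```bash
python3 - <<'E'
from rig import ctrl
print(ctrl.close_job())
E
```

```text
the job is handed in; nothing more can be done
None
```

The job is handed in at about 14 s, with the row home against the end stop and the keeper shut on its catch post. No verdict was reported.

- **Row:** I pushed bracket 4 low at mid-track and the row slid about 108 mm together. It stopped with the force rising from 3 to 10 N and no further motion, at 61.2 mm against 61 mm expected. Bracket 4's back face then measured at its home position to under half a millimetre, and all four brackets stood upright.
- **Keeper:** I swung it shut by pushing the bare bar 40 mm from the pivot, not at the listed 58 mm point. The pad's guide rod sticks out of the back face there and had to stay free. At the end the force rose to 16 N with almost no motion. The final overhead picture showed the bar square across the track, its end at the catch post and the pad against bracket 4.

**Check that disagreed:** an earlier slanted view read the arm about 1° short of shut. The straight-down view after it matched the shut position within half a pixel. I judged the pad's compression only by eye and did not measure it. I kept the arm clear of the tools and look-alikes and saw none moved in the views I checked. I did not compare every bystander before and after.

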